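Hang the instrument hanger on the drain rail

TASK

Take the yellow-gripped instrument hanger off its parking stand, thread it on to the open end of the drain rail and slide it along, over the red spring catch and gently against the rubber buffer, until the catch springs up behind it and keeps it there. Feel for the catch and buffer and never force the hanger against the rail; let go of it and leave the green hanger and everything else on the bench where they are.

Things in the scene. Friction and masses are not known exactly. Their poses are not given: they have to be found in the camera images.
- hanger_yellow: Hanger to move, 140 to 260 g: aluminium C-shaped carriage 60 mm long (own y), 43 mm wide (own x), upright yellow grip fin on top, forceps and a probe hanging at its sides to 80 mm below the origin. Origin: centre of the underside of its 6 mm thick roof. Both ends alike: either way round will do. Starts level on a white stand; lift straight up 100 mm before moving sideways.
- hanger_grip (a point): Where to take the yellow hanger: on its fin, 33 mm above the hanger origin. The fin is 10 mm thick (hanger x), 40 mm long (y) and reaches from 6 to 50 mm above the origin. A grip of 40 to 60 N across the thickness holds it.
- hanger_throat (a point): Middle of the yellow hanger's inside, 4 mm below its origin. The inside is 33 mm wide (x) and 8 mm high, open at both ends (y). Two lips (8 to 12 mm below the origin) leave a gap 16 mm wide, so the hanger goes on to the rail only from the rail's open end.
- stand_a: White parking stand of the yellow hanger, fixed: base 80 x 90 x 8 mm, upright plate 10 mm thick (x) and 50 mm long (y), top 130 mm high, on which the hanger's roof rests. Origin under its centre. The two stands change places.
- stand_b: Parking stand of the green hanger, fixed, like the other, 100 to 230 mm from it.
- hanger_green: The other hanger, same shape with a green fin, on the other stand. Leave it alone.
- rail: Drain rack, fixed: T-shaped steel rail on two thin posts in a black drip tray (170 x 360 x 22 mm). Origin on the bench, rail along own y. Flange 30 mm wide, 5 mm thick, top at z = 150 mm; web and posts 6 mm thick. The hanger's roof rides on the flange (hanger origin at x = 0, z = 150 mm here, hanger y along rail y), with 1.5 mm play to each side and 3 mm upwards.
- rail_mouth (a point): Centre of the flange's top at the rail's open end (rail frame x = 0, y = +130 mm, z = 150 mm). The last 17 mm taper to a narrower nose. The hanger enters here and slides towards the rail's -y.
- rail_end (a point): Top of the flange at the closed end, y = -190 mm. Before it a grey block (25 mm above the rail, black knob to 35 mm) carries a rubber spring buffer, face 56.5 mm past the catch tip: 2.5 N to start, 1 N per mm, bottoms hard at 14 mm. The hanger must push it back about 4 mm (6 N plus 1 to 4 N friction) for the catch to close. Over 25 N between hanger and rack is forcing.
- catch (a joint): Red sprung tongue on the rail's top, 12 mm wide, 32 mm long, rising to 6 mm towards -y: 0 rad up, about 0.2 pressed flush. Its tip is near rail y = -55 mm, but set differently each time by up to 20 mm either way and not measured: feel for it. The roof presses it down with a few N and it springs up behind the hanger, which the buffer then pushes back on to it.
- tub: Loose clear open tub, 110 x 110 x 80 mm, origin under its centre. Bystander, not to be moved.
- dish: Loose glass dish, 90 mm across, 16 mm high, origin under its centre. Bystander, not to be moved.
- jar: Loose amber jar, 60 mm across, 85 mm high, origin under its centre. Bystander, not to be moved.
- beaker: Loose glass beaker, 64 mm across, 85 mm high, origin under its centre. Bystander, not to be moved.
- ruler: Loose flat yellow rule, 30 x 200 x 5 mm, origin under its centre. Bystander, not to be moved.
- brush: Loose brush lying flat, 170 mm long, origin underneath it. Bystander, not to be moved.
Not all that is in view belongs to the job. Leave any pink look-alike of the hanger_yellow alone.

How it is judged (in metres and radians):
On the way, in this order (a step that is already met when the one before it is completed fails the run):
1. the yellow hanger is threaded on to the open end of the rail, its whole length on the rail and short of the catch (x of hanger_yellow in the frame of rail between -0.004 and 0.004 m and z of hanger_yellow in the frame of rail between 0.143 and 0.157 m and angle between the y axis of hanger_yellow and the y axis of rail, either way round below 0.12 rad and y of hanger_yellow in the frame of rail between 0.03 and 0.1 m), for 0.1 s.
2. sliding along the rail, the hanger presses the red catch down (x of hanger_yellow in the frame of rail between -0.004 and 0.004 m and z of hanger_yellow in the frame of rail between 0.143 and 0.157 m and angle between the y axis of hanger_yellow and the y axis of rail, either way round below 0.12 rad and value of joint catch above 0.05 rad), for 0.1 s.
At the end, for the whole second after the job is handed in: The yellow hanger sits on the rail (within 4 mm sideways and 7 mm in height of riding on the flange, in line within 0.12 rad), past the catch (its origin beyond y = -50 mm in the rail's frame), the catch is up again behind it (below 0.04 rad), and the hanger is released and still (x of hanger_yellow in the frame of rail between -0.004 and 0.004 m and z of hanger_yellow in the frame of rail between 0.143 and 0.157 m and angle between the y axis of hanger_yellow and the y axis of rail, either way round below 0.12 rad and y of hanger_yellow in the frame of rail below -0.05 m and value of joint catch below 0.04 rad and linear speed of hanger_yellow below 0.02 m/s and contact force between hanger_yellow and the fingers below 0.1 N); the robot touches nothing.
It fails at once if the hanger is forced against the rail, catch or buffer with more than 25 N (contact force between hanger_yellow and rail above 25 N).
It fails at once if the green hanger is moved more than 15 mm (distance of hanger_green from where it was at the start of the episode above 0.015 m).
It fails at once if a bystander is moved more than 20 mm (distance of any of tub, dish, jar, beaker, ruler, brush from where it was at the start of the episode above 0.02 m).
It also fails if it takes over 67 s, if anything falls off the work surface, if the arm or the gripper's body presses on something with over 40 N, if the wrist force passes 120 N, or if a joint passes its speed limit or range.

ROBOT

A 6-joint arm with a two-finger parallel gripper is mounted at the origin on the work surface. World frame = base frame: x ahead of the robot, y to its left, z up, the work surface at z = 0. Lengths are in mm, angles in rad, forces in N, time in s.
With the tool pointing down it reaches from about 275 to 750 mm from the base axis. Payload 10.2 kg.
Tool frame: the origin (TCP) lies midway between the tips of the shut fingers; the grasp point (between the pads) lies 19 mm behind it (ctrl.hold_point_z is the distance from the TCP to the grasp point, in mm); z points along the fingers, y is the direction in which the jaws open and shut (so a half turn about z gives the same grasp; the last joint's range is limited). The gripper opens to 85 mm and grips with 20 to 120 N. Pads are 22 mm wide; open, the fingers measure 114 mm over their backs; the gripper's body (76 mm by 85 mm) begins 54 mm behind the grasp point. The pads swing forward as they close: fully open they stand 13 mm farther back than shut.
Start: joints at [-1.478, 0.313, 1.498, -0, 1.331, -0.223], TCP at [163.04, -499.048, 231.294] pointing down, gripper open.
Joint ranges: [-2.94, 2.94], [-0.97, 2.17], [0.19, 2.56], [-1.23, 4.37], [0.02, 3.11], [-2.88, 2.88]. Speed limits (rad/s): [2.39, 2.39, 3.01, 3.14, 3.14, 3.14].

INTERFACE

Orientations are given as a unit quaternion [w, x, y, z].
In Python, from rig import ctrl, capture, get_calibration, ticket, search_frame, outline_of gives the robot as it stands. The module is installed in compiled form; this text tells all that it offers.
- The arm moves only by the tool servo_tool, never from a script. Its argument "motion" is a list of rows, each an object with "dr": the turn, a rotation vector about the tool's x, y, z in units of 10 degrees (1.0 is 10 degrees), a list of three; "delta_pos": the shift along the tool's x, y, z in units of 50 mm (1.0 is 50 mm), a list of three; "hand": the opening, from 0 (shut) to 1 (fully open). In form: [{"dr": [ax, ay, az], "delta_pos": [x, y, z], "hand": hand}, ...]. A call has 1 to 20 rows; each row shifts and turns the pose as measured when the row begins, along the tool's axes as they then stand; what a row does not reach is not made up. A row lasts 1/8 s, in which the tool goes at most 62.5 mm and 10.7 degrees, less where a joint would pass 70% of its speed; a pose out of reach is approached as far as the arm can. A call is refused whole if a number of a shift passes 1 or a number of a turn 1, either way. A call with a gripper value outside its range is refused whole. The fingers move at their own pace and stop on an object; "squeeze" is the grip in N (left out, the last holds). Time passes only in rows, so rows that do not move let the fingers close. It gives the time, the measured TCP pose, the force and the opening at its end, in the units of the state.
- ctrl.sense(): the state, without advancing time (a new reading comes with each control period).
- capture(name): name is "scene" or "top"; returns (picture, depth): 384x512x3 uint8, red, green, blue; 384x512 float32, mm along the optical axis (not along the pixel's ray), 0 where there is no reading.
- get_calibration(name): a dict with "camera_matrix" (3x3 intrinsics, pixels), "T" (4x4, takes a point from camera to world coordinates). Camera axes: x right, y down, z forward; pixel columns grow to the right and rows downward; lengths in mm; the calibration is good to about 2 mm. A picture is of the moment at which its call begins. get_calibration takes no time and is no camera call.
- ticket.finish_job(): hands the job in, once; it reports no verdict.
Trained networks look in the newest picture that a camera, given by its name, has taken for a name from the list of things; names that differ only in an ending like _2 or _b are one class to them, and where a whole thing is asked for, a point or a joint stands for the part that bears it (a point fixed in the world has none). Each returns a list of dicts, best first, with "score" (0 to 1); they miss things now and then, are a little off and sometimes report something else, mostly with a low value. They report only what shows in the picture. A call takes as long as a camera call. They do not tell look-alikes from the thing itself.
- search_frame(camera, label): "bbox" ([left, top, right, bottom] in pixels, round what is visible of it).
- outline_of(camera, label): "pixels" (384x512 bool, what is visible of it) and "bbox" ([left, top, right, bottom] in pixels, round what is visible of it).
The state is a dict: "time_s": time; "joints": joint angles; "dq": joint speeds; "tau": joint torques, N m; "eef_pos": TCP position; "ee_rot": TCP orientation; "force": force on the tool from outside, world axes, zero at the start; "wrist_torque": the same for the moment, N m; "grip_width": opening from 0.0 (shut) to 1.0 (fully open).
Only numpy, scipy, OpenCV 4.12 (cv2) and the standard library are available. Lean on these libraries where they do the work, as an engineer would, in place of code of your own. Each camera call takes 0.05 s, during which the arm holds its last target.

## Working session

There is one attempt and no reset: what is moved stays moved. The work goes in short steps, Python scripts to look and compute and a tool call to move; the robot and the scene stay as the last step left them, time stands still between calls to the robot, and variables do not carry over. Pictures are saved under pics/ and viewed, and the job is handed in when it is done.

Besides the shell and the picture viewer there is one more tool, called after "Call:" in YAML: its name, and indented under it one key for each argument. servo_tool: Moves the arm, as the interface text tells. Its arguments: {"type":"object","properties":{"motion":{"type":"array"},"squeeze":{"type":"number"}},"required":["motion"]}

```bash
mkdir -p pics
python3 - <<'E'
from rig import ctrl, capture, get_calibration, search_frame
import cv2, numpy as np
print(ctrl.sense(), ctrl.hold_point_z)
for n in ["scene","top"]:
    p,d=capture(n); cv2.imwrite(f"pics/{n}0.png",p[:,:,::-1]); np.save(f"{n}_d.npy",d); np.save(f"{n}_p.npy",p)
    c=get_calibration(n); print(n,c["camera_matrix"],c["T"])
    for l in ["hanger_yellow","hanger_green","rail","stand_a","catch"]:
        print(l,[(r["score"],r["bbox"]) for r in search_frame(n,l)][:3])
E
```

```text
{'time_s': 0.0, 'joints': array([-1.47837917e+00,  3.13409105e-01,  1.49848428e+00,  1.85643577e-05,
        1.33102673e+00, -2.23432478e-01]), 'dq': array([-0.000316  , -0.00064529, -0.00039449,  0.00065723,  0.00162209,
       -0.00080024]), 'tau': array([ 3.50854079e-04, -4.12268722e+01, -2.59741831e+01, -1.82292983e-04,
        4.22052137e-03, -4.71152589e-05]), 'eef_pos': array([ 163.02776155, -498.74974209,  230.7382486 ]), 'ee_rot': array([-6.61717063e-04,  9.87555902e-01,  1.57266971e-01,  5.24442020e-05]), 'force': array([-0.57916406,  0.17401908, -0.53725156]), 'wrist_torque': array([ 0.03180069, -0.01757441,  0.02761414]), 'grip_width': 1.0031320337183702} 18.700000000000003
scene [[488.58027492   0.         261.78591734]
 [  0.         488.58027492 191.25920509]
 [  0.           0.           1.        ]] [[ 6.23999618e-01  6.71916647e-01 -3.98939213e-01  1.08994626e+03]
 [ 7.81398374e-01 -5.40721253e-01  3.11507798e-01 -4.24844085e+02]
 [-6.40763667e-03 -5.06111199e-01 -8.62444431e-01  1.29593627e+03]
 [ 0.00000000e+00  0.00000000e+00  0.00000000e+00  1.00000000e+00]]
han
[... 517 characters left out ...]
0.           0.           1.        ]] [[ 3.91760721e-03 -9.86548666e-01  1.63420871e-01  3.59437124e+02]
 [-9.99771044e-01 -4.26311786e-04  2.13934297e-02  8.20257734e+00]
 [-2.10359913e-02 -1.63467266e-01 -9.86324460e-01  1.18349518e+03]
 [ 0.00000000e+00  0.00000000e+00  0.00000000e+00  1.00000000e+00]]
hanger_yellow [(0.9, [170.2, 253.2, 190.8, 268.3]), (0.74, [347.4, 200.6, 395.4, 244.8]), (0.58, [144.7, 170.2, 170.7, 192.8])]
hanger_green [(0.58, [219.8, 208.0, 242.6, 227.6])]
rail [(0.85, [248.8, 146.7, 374.9, 205.0]), (0.72, [216.3, 208.2, 243.0, 224.4]), (0.3, [189.5, 117.5, 211.7, 136.1])]
stand_a [(0.75, [165.7, 204.2, 192.2, 233.4]), (0.58, [218.1, 207.2, 251.1, 237.3])]
catch []
```

Run:
```python
import cv2
a=cv2.imread("pics/scene0.png"); cv2.imwrite("pics/s_crop.png",cv2.resize(a[80:330,150:420],None,fx=2.4,fy=2.4,interpolation=cv2.INTER_CUBIC))
a=cv2.imread("pics/top0.png"); cv2.imwrite("pics/t_crop.png",cv2.resize(a[100:290,130:400],None,fx=2.9,fy=2.9,interpolation=cv2.INTER_CUBIC))
```

```text
(no output)
```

View pics/s_crop.png

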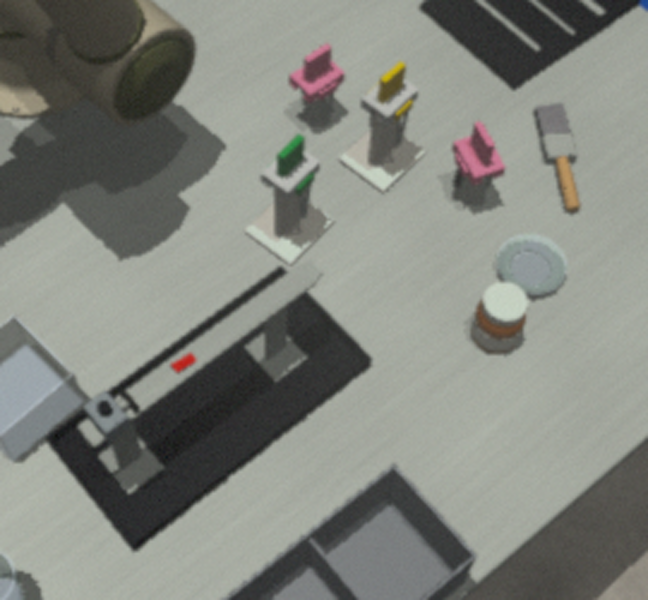

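View pics/t_crop.png

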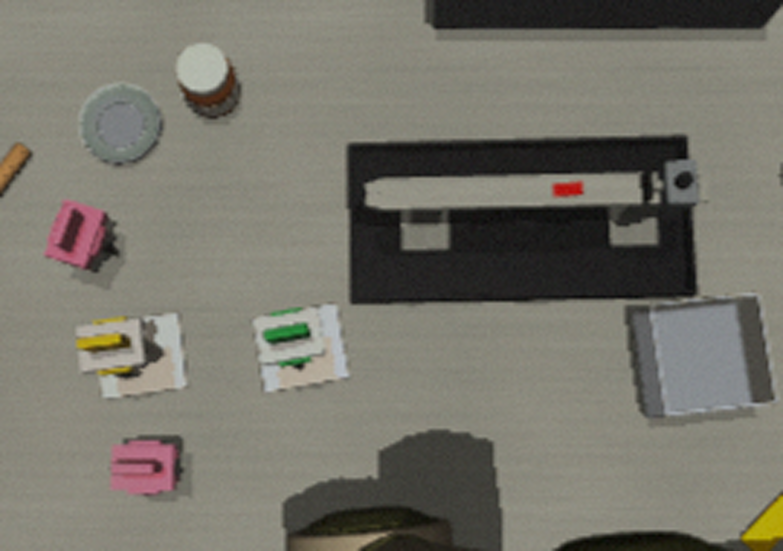

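View pics/top0.png

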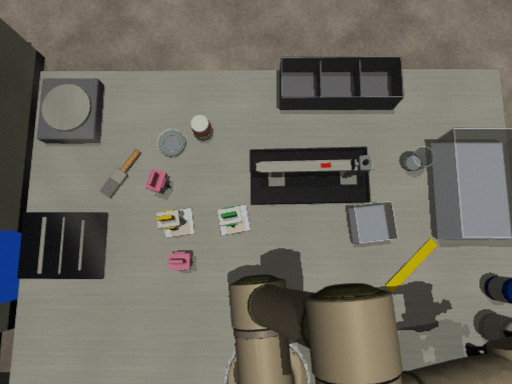

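View pics/scene0.png

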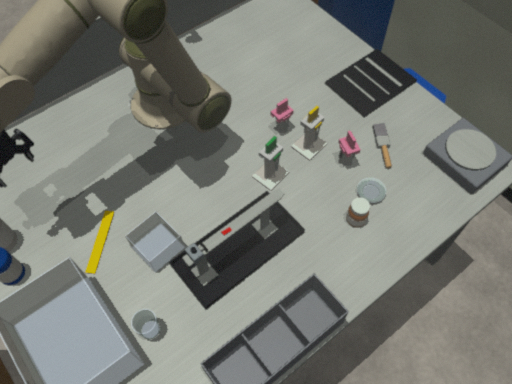

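```bash
cat > h.py <<'E'
import numpy as np, cv2
from rig import get_calibration
def cloud(n,d=None):
    if d is None: d=np.load(f"{n}_d.npy")
    c=get_calibration(n);K=c["camera_matrix"];T=c["T"]
    v,u=np.mgrid[:384,:512]
    P=np.stack([(u-K[0,2])/K[0,0]*d,(v-K[1,2])/K[1,1]*d,d],-1)
    return P@T[:3,:3].T+T[:3,3]
def proj(n,X):
    c=get_calibration(n);K=c["camera_matrix"];T=c["T"]
    q=(np.atleast_2d(X)-T[:3,3])@T[:3,:3]; q=q@K.T
    return q[:,:2]/q[:,2:]
def ray_z(n,uv,z):
    c=get_calibration(n);K=c["camera_matrix"];T=c["T"]
    uv=np.atleast_2d(uv); r=np.c_[uv,np.ones(len(uv))]@np.linalg.inv(K).T@T[:3,:3].T
    return T[:3,3]+r*((z-T[2,3])/r[:,2])[:,None]
E
python3 - <<'E'
from h import *
for n in ["top","scene"]:
    p=np.load(f"{n}_p.npy").astype(int);C=cloud(n);d=np.load(f"{n}_d.npy")
    hsv=cv2.cvtColor(p.astype(np.uint8),cv2.COLOR_RGB2HSV)
    print(n,"bench z",np.median(C[...,2][(d>0)&(abs(C[...,2])<15)]))
    box={"top":(245,145,375,206),"scene":(168,185,305,315)}[n]
    m=np.zeros((384,512),bool);m[box[1]:box[3],box[0]:box[2]]=1
    f=m&(abs(C[...,2]-150)<6)&(d>0)
    X=C[f];print("flange n",len(X),"z med",np.median(X[:,2]),X[:,2].std())
    c,(w,h),a=cv2.minAreaRect(X[:,:2].astype(np.float32));print("rect",c,w,h,a)
    r=m&(hsv[...,1]>140)&((hsv[...,0]<8)|(hsv[...,0]>172))&(hsv[...,2]>90)
    print("red",r.sum(),C[r].mean(0),C[r].min(0),C[r].max(0))
    b={"top":(140,200,195,240),"scene":(295,98,330,160)}[n]
    m=np.zeros((384,512),bool);m[b[1]:b[3],b[0]:b[2]]=1
    y=m&(hsv[...,1]>130)&(abs(hsv[...,0]-25)<8)&(hsv[...,2]>80)
    Y=C[y];print("yellow",len(Y));print(np.c_[np.argwhere(y)[:,::-1],Y].round(0).astype(int)[:70].tolist())
E
```

```text
top bench z 1.3316651647874096
flange n 1110 z med 150.80848642789465 1.9989214011104355
rect (597.8262329101562, -127.20536804199219) 321.056884765625 38.75471115112305 89.88339233398438
red 43 [ 595.92490923 -157.79731519  154.03887813] [ 590.23185884 -170.18327051  148.91046562] [ 601.86842253 -146.09944386  159.17990676]
yellow 70
[[171, 209, 477, 264, 132], [172, 209, 477, 260, 135], [164, 210, 474, 283, 131], [165, 210, 475, 281, 130], [166, 210, 475, 278, 128], [167, 210, 474, 275, 132], [168, 210, 474, 271, 134], [169, 210, 475, 270, 129], [170, 210, 474, 266, 133], [171, 210, 473, 261, 142], [163, 211, 471, 285, 134], [167, 215, 456, 262, 178], [170, 215, 456, 254, 179], [162, 216, 453, 274, 183], [163, 216, 453, 272, 180], [164, 216, 453, 268, 185], [165, 216, 453, 267, 180], [166, 216, 453, 264, 180], [167, 216, 453, 262, 181], [168, 216, 453, 259, 180], [169, 216, 453, 256, 184], [170, 216, 454, 254, 178], [157, 217, 451, 288, 179], [158, 217, 451, 286, 179], [159, 217, 451, 282, 180], [160, 217, 450, 279, 184], [161, 217, 451, 277, 183], [162, 217, 451, 274, 182], [163, 
[... 2197 characters left out ...]
311, 112, 452, 260, 177], [312, 112, 455, 261, 179], [313, 112, 454, 266, 174], [315, 112, 455, 274, 169], [309, 113, 453, 252, 179], [310, 113, 454, 255, 178], [311, 113, 457, 255, 181], [313, 113, 456, 265, 172], [316, 113, 451, 283, 154], [310, 114, 456, 253, 176], [315, 115, 453, 279, 149], [312, 118, 454, 266, 146], [309, 119, 456, 251, 156], [320, 122, 472, 284, 130], [321, 122, 474, 286, 131], [319, 123, 473, 278, 132], [320, 123, 475, 281, 132], [318, 124, 473, 275, 129], [319, 124, 473, 279, 125], [317, 125, 473, 271, 128], [318, 125, 476, 271, 131], [319, 125, 471, 282, 117], [316, 126, 474, 265, 129], [317, 126, 475, 270, 126], [315, 127, 476, 260, 129], [316, 127, 476, 264, 127]]
```

Run:
```python
from h import *
for n in ["top","scene"]:
    p=np.load(f"{n}_p.npy");C=cloud(n);d=np.load(f"{n}_d.npy")
    ok=d>0
    X=C.reshape(-1,3)[ok.ravel()]
    # fin top
    m=(abs(X[:,0]-451)<14)&(abs(X[:,1]-270)<30)
    F=X[m&(abs(X[:,2]-180)<6)]
    print(n,"fin",len(F),F.mean(0),cv2.minAreaRect(F[:,:2].astype(np.float32)))
    v=np.linalg.svd(F[:,:2]-F[:,:2].mean(0))[2][0];print(" dir",np.degrees(np.arctan2(v[0],v[1])))
    R=X[(abs(X[:,0]-451)<40)&(abs(X[:,1]-270)<45)&(abs(X[:,2]-136)<5)]
    print(" roof",len(R),R.mean(0),cv2.minAreaRect(R[:,:2].astype(np.float32)))
    # things near, height map by 20mm cells max z
    for nm,(x0,x1,y0,y1) in dict(pinkA=(350,420,210,300),pinkB=(490,570,220,330),green=(400,500,110,210),jar=(600,760,140,300)).items():
        S=X[(X[:,0]>x0)&(X[:,0]<x1)&(X[:,1]>y0)&(X[:,1]<y1)&(X[:,2]>20)]
        if len(S): print(" ",nm,"max z",np.percentile(S[:,2],98),"bbox",np.percentile(S,2,axis=0)[:2],np.percentile(S,98,axis=0)[:2])
    # rail edges via subpixel gray
    g=cv2.cvtColor(p,cv2.COLOR_RGB2GRAY).astype(np.float32)
    # resample along world lines on plane z=150: x profile for each y
    xs=np.arange(565,632,.5); res=[]
    for y in np.arange(-240,20,4.):
        uv=proj(n,np.c_[xs,np.full(len(xs),y),np.full(len(xs),150.)]).astype(np.float32)
        pr=cv2.remap(g,uv[:,:1],uv[:,1:],cv2.INTER_LINEAR).ravel()
        gr=np.gradient(cv2.GaussianBlur(pr[:,None],(1,9),2).ravel())
        a=gr[:66].argmax();b=66+gr[66:].argmin(); res.append((y,xs[a],xs[b],pr[60:75].mean()))
    res=np.array(res);print(res[::5].round(1).tolist())
    for k in (1,2):
        q=np.polyfit(res[:,0],res[:,k],1);e=res[:,k]-np.polyval(q,res[:,0]);gd=abs(e)<2;q=np.polyfit(res[gd,0],res[gd,k],1);print(" edge",k,q,"at -50:",np.polyval(q,-50),"at 0",np.polyval(q,0))
    ys=np.arange(-310,60,.5);uv=proj(n,np.c_[np.full(len(ys),597.),ys,np.full(len(ys),150.)]).astype(np.float32)
    pr=cv2.remap(g,uv[:,:1],uv[:,1:],cv2.INTER_LINEAR).ravel();gr=np.gradient(cv2.GaussianBlur(pr[:,None],(1,9),2).ravel())
    print(" mouth y",ys[600+gr[600:].argmin()],gr[600:].min(), "profile",pr[640::6].round())
```

```text
top fin 62 [450.58504735 270.86508815 180.58668648] ((450.7450866699219, 271.27099609375), (10.070440292358398, 38.98446273803711), 7.093199253082275)
 dir 173.41777718133676
 roof 278 [449.65850125 269.16932373 136.44620478] ((451.1240539550781, 271.43914794921875), (49.65760040283203, 60.75666046142578), 7.416327953338623)
  pinkA max z 91.00266978027801 bbox [350.00349118 218.56916854] [361.05654632 278.03280264]
  pinkB max z 132.01535044782105 bbox [534.60006456 298.40331517] [569.68567332 328.79735426]
  green max z 181.7143751769796 bbox [433.84109781 111.00518895] [481.07469355 133.70039435]
  jar max z 89.89825254551545 bbox [710.28239727 173.72412614] [757.70362723 226.68142159]
[[-240.0, 583.5, 614.0, 97.8], [-220.0, 583.0, 612.0, 143.4], [-200.0, 583.5, 612.0, 143.8], [-180.0, 581.5, 611.5, 144.5], [-160.0, 581.0, 611.5, 72.7], [-140.0, 581.0, 611.5, 144.9], [-120.0, 580.5, 611.5, 144.5], [-100.0, 580.5, 609.5, 144.4], [-80.0, 580.0, 609.5, 145.5], [-60.0, 578.5, 609.0, 145.1], [-40.0, 578.5, 609.0, 145.1], [-20.0, 578.0, 609.0, 143.6], [0.0, 578.0, 609.0, 143.5]]
 edge 1
[... 997 characters left out ...]

[[-240.0, 582.5, 612.5, 107.7], [-220.0, 581.0, 612.5, 158.9], [-200.0, 581.0, 612.5, 162.2], [-180.0, 580.5, 612.0, 160.8], [-160.0, 580.5, 612.0, 90.0], [-140.0, 580.0, 611.0, 157.6], [-120.0, 580.0, 611.5, 158.4], [-100.0, 579.0, 610.0, 158.8], [-80.0, 578.5, 610.5, 157.9], [-60.0, 578.0, 609.0, 156.2], [-40.0, 578.0, 609.0, 155.4], [-20.0, 577.5, 608.5, 156.9], [0.0, 577.0, 609.0, 155.3]]
 edge 1 [-2.21392241e-02  5.76715250e+02] at -50: 577.8222116487837 at 0 576.7152504449375
 edge 2 [-2.59888549e-02  6.07550787e+02] at -50: 608.8502294580417 at 0 607.5507867132865
 mouth y 10.0 -0.67331696 profile [156. 155. 156. 159. 157. 159. 159. 162. 165. 169. 169. 169. 167. 167.
 167. 169. 167.]
```

Call:
servo_tool:
  motion:
    - {"dr": [0, 0, -1], "delta_pos": [0, 0, -0.3], "hand": 1}
    - {"dr": [0, 0, -1], "delta_pos": [0, 0, -0.3], "hand": 1}
    - {"dr": [0, 0, -1], "delta_pos": [0, 0, -0.3], "hand": 1}
    - {"dr": [0, 0, -1], "delta_pos": [0, 0, -0.3], "hand": 1}
    - {"dr": [0, 0, -1], "delta_pos": [0, 0, -0.3], "hand": 1}
    - {"dr": [0, 0, -1], "delta_pos": [0, 0, -0.3], "hand": 1}
    - {"dr": [0, 0, -1], "delta_pos": [0, 0, -0.3], "hand": 1}
    - {"dr": [0, 0, -0.9], "delta_pos": [0, 0, 0], "hand": 1}
  squeeze: 50

```text
time_s: 1.6
eef_pos: [163.0, -498.8, 339.7]
ee_rot: [-0.0, 0.645, 0.764, 0.0]
force: [-0.2, -0.6, 0.5]
grip_width: 0.999
```

```bash
cat > go.py <<'E'
import sys
from h import *
from rig import ctrl
from scipy.spatial.transform import Rotation as R
def go(x,y,z,yaw):  # yaw deg of hanger x axis = tool y axis
    s=ctrl.sense();p=s["eef_pos"];q=s["ee_rot"];r=R.from_quat([q[1],q[2],q[3],q[0]])
    M=r.as_matrix();c,k=np.cos(np.radians(yaw)),np.sin(np.radians(yaw))
    Y=np.array([c,k,0]);Z=np.array([0,0,-1.]);X=np.cross(Y,Z)
    T=np.c_[X,Y,Z]; dr=R.from_matrix(M.T@T).as_rotvec()
    print("t",round(s["time_s"],2),"pos",p.round(2),"tool y yaw",np.degrees(np.arctan2(M[1,1],M[0,1])).round(2),"tilt",M[2,:2].round(4),"F",s["force"].round(2),"Tq",s["wrist_torque"].round(2),"grip",round(s["grip_width"],3),"q6",s["joints"][5].round(2))
    d=np.array([x,y,z])-p
    print(" world d",d.round(2),"tool units now",(M.T@d/50).round(3),"after turn",(T.T@d/50).round(3),"dr",(np.degrees(dr)/10).round(3))
if __name__=="__main__": go(*map(float,sys.argv[1:5]))
E
python3 go.py 451 270 260 7.2
```

```text
t 1.6 pos [ 163.02 -498.83  339.67] tool y yaw 9.66 tilt [0.0005 0.    ] F [-0.18 -0.6   0.46] Tq [0.03 0.04 0.  ] grip 0.999 q6 -1.65
 world d [287.98 768.83 -79.67] tool units now [14.191  8.259  1.601] after turn [14.534  7.641  1.593] dr [ 0.    -0.003  0.246]
```

Call:
servo_tool:
  motion:
    - {"dr": [0, 0, 0], "delta_pos": [0.6, 0.9, 0], "hand": 1}
    - {"dr": [0, 0, 0], "delta_pos": [0.6, 0.9, 0], "hand": 1}
    - {"dr": [0, 0, 0], "delta_pos": [0.7, 0.9, 0], "hand": 1}
    - {"dr": [0, 0, 0], "delta_pos": [0.8, 0.9, 0], "hand": 1}
    - {"dr": [0, 0, 0], "delta_pos": [0.9, 0.8, 0], "hand": 1}
    - {"dr": [0, 0, 0], "delta_pos": [0.9, 0.7, 0], "hand": 1}
    - {"dr": [0, 0, 0], "delta_pos": [0.9, 0.6, 0], "hand": 1}
    - {"dr": [0, 0, 0], "delta_pos": [0.9, 0.6, 0], "hand": 1}
    - {"dr": [0, 0, 0], "delta_pos": [0.9, 0.5, 0], "hand": 1}
    - {"dr": [0, 0, 0], "delta_pos": [0.9, 0.4, 0], "hand": 1}
    - {"dr": [0, 0, 0], "delta_pos": [0.9, 0.3, 0], "hand": 1}
    - {"dr": [0, 0, 0], "delta_pos": [0.9, 0.2, 0], "hand": 1}
    - {"dr": [0, 0, 0], "delta_pos": [0.9, 0.2, 0], "hand": 1}
    - {"dr": [0, 0, 0], "delta_pos": [0.9, 0.1, 0], "hand": 1}

```text
time_s: 3.35
eef_pos: [466.6, 164.3, 339.7]
ee_rot: [0.001, 0.646, 0.763, 0.001]
force: [-0.3, -0.5, -0.6]
grip_width: 0.996
```

```bash
python3 go.py 451 270 260 7.2
```

```text
t 3.35 pos [466.62 164.34 339.69] tool y yaw 9.48 tilt [0.     0.0024] F [-0.3  -0.5  -0.63] Tq [-0.01  0.01  0.04] grip 0.996 q6 -0.06
 world d [-15.62 105.66 -79.69] tool units now [2.136 0.036 1.594] after turn [ 2.136 -0.045  1.594] dr [ 0.014 -0.     0.228]
```

Call:
servo_tool:
  motion:
    - {"dr": [0, 0, 0.23], "delta_pos": [0.7, 0, 0.3], "hand": 1}
    - {"dr": [0, 0, 0], "delta_pos": [0.7, 0, 0.5], "hand": 1}
    - {"dr": [0, 0, 0], "delta_pos": [0.6, 0, 0.7], "hand": 1}
    - {"dr": [0, 0, 0], "delta_pos": [0, 0, 0], "hand": 1}

```text
time_s: 3.85
eef_pos: [451.6, 269.2, 262.8]
ee_rot: [0.001, 0.66, 0.751, 0.001]
force: [-0.0, 0.8, 0.1]
grip_width: 0.998
```

```bash
python3 go.py 451 270 144 7.2
python3 - <<'E'
from rig import capture
import cv2,numpy as np
for n in ["top","scene"]:
    p,d=capture(n);np.save(f"{n}1_p.npy",p);np.save(f"{n}1_d.npy",d)
    c=p[185:260,130:230] if n=="top" else p[70:190,230:370]
    cv2.imwrite(f"pics/{n}1.png",cv2.resize(c[:,:,::-1],None,fx=5,fy=5,interpolation=cv2.INTER_CUBIC))
E
```

```text
t 3.85 pos [451.61 269.16 262.79] tool y yaw 7.35 tilt [0.0001 0.0036] F [-0.02  0.84  0.09] Tq [-0.05  0.05  0.04] grip 0.998 q6 0.19
 world d [  -0.61    0.84 -118.79] tool units now [ 0.018 -0.019  2.376] after turn [ 0.018 -0.01   2.376] dr [ 0.021 -0.001  0.015]
```

View pics/scene1.png

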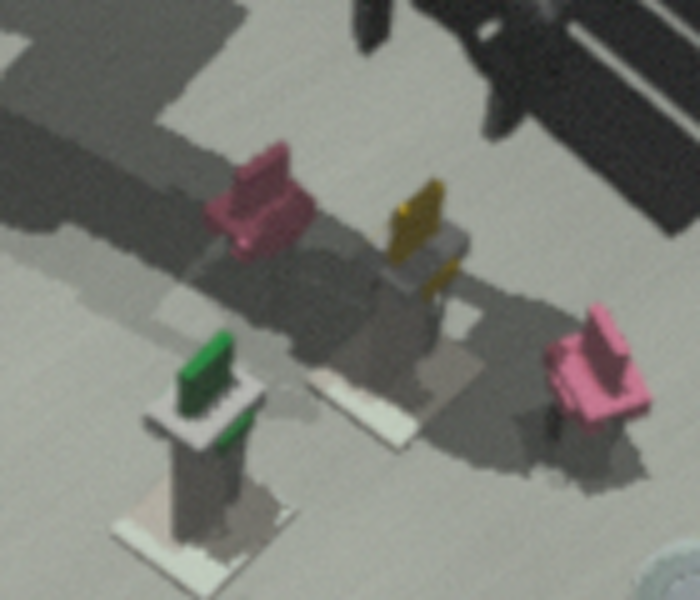

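Call:
servo_tool:
  motion:
    - {"dr": [0.02, 0, 0], "delta_pos": [0, -0.01, 0.5], "hand": 1}
    - {"dr": [0, 0, 0], "delta_pos": [0.02, 0, 0.6], "hand": 1}
    - {"dr": [0, 0, 0], "delta_pos": [0, 0, 0.6], "hand": 1}
    - {"dr": [0, 0, 0], "delta_pos": [0, 0, 0.4], "hand": 1}
    - {"dr": [0, 0, 0], "delta_pos": [0, 0, 0.2], "hand": 1}
    - {"dr": [0, 0, 0], "delta_pos": [0, 0, 0], "hand": 1}

```text
time_s: 4.7
eef_pos: [460.1, 264.8, 156.6]
ee_rot: [0.006, 0.664, 0.748, 0.009]
force: [-0.2, -0.3, 0.6]
grip_width: 0.998
```

```bash
python3 go.py 451 270 144 7.2
```

```text
t 4.7 pos [460.09 264.84 156.57] tool y yaw 6.82 tilt [0.0027 0.0218] F [-0.2  -0.26  0.6 ] Tq [-0.    0.01  0.02] grip 0.998 q6 0.18
 world d [ -9.09   5.16 -12.57] tool units now [ 0.123 -0.174  0.248] after turn [ 0.125 -0.167  0.251] dr [ 0.125 -0.015 -0.038]
```

Call:
servo_tool:
  motion:
    - {"dr": [0.125, -0.015, 0], "delta_pos": [0.12, -0.17, 0], "hand": 1}
    - {"dr": [0, 0, 0], "delta_pos": [0, 0, 0], "hand": 1}

```text
time_s: 4.95
eef_pos: [451.2, 270.1, 158.4]
ee_rot: [0.0, 0.664, 0.748, 0.001]
force: [0.2, 0.4, 0.3]
grip_width: 1.004
```

```bash
python3 go.py 451 270 144 7.2
```

```text
t 4.95 pos [451.21 270.11 158.38] tool y yaw 6.79 tilt [0.0005 0.0016] F [0.21 0.42 0.34] Tq [-0.06 -0.01  0.  ] grip 1.004 q6 0.2
 world d [ -0.21  -0.11 -14.38] tool units now [-0.002 -0.005  0.288] after turn [-0.002 -0.004  0.288] dr [ 0.009 -0.003 -0.041]
```

Call:
servo_tool:
  motion:
    - {"dr": [0.01, 0, -0.03], "delta_pos": [0, 0, 0.1], "hand": 1}
    - {"dr": [0, 0, 0], "delta_pos": [0, 0, 0.1], "hand": 1}
    - {"dr": [0, 0, 0], "delta_pos": [0, 0, 0.1], "hand": 1}
    - {"dr": [0, 0, 0], "delta_pos": [0, 0, 0], "hand": 1}

```text
time_s: 5.45
eef_pos: [451.3, 270.3, 142.6]
ee_rot: [-0.0, 0.662, 0.75, 0.0]
force: [-0.0, -0.1, 0.3]
grip_width: 1.002
```

```bash
python3 go.py 451 270 144 7.2
```

```text
t 5.45 pos [451.27 270.27 142.64] tool y yaw 7.14 tilt [0.0005 0.0003] F [-0.02 -0.14  0.26] Tq [ 0.06  0.04 -0.02] grip 1.002 q6 0.19
 world d [-0.27 -0.27  1.36] tool units now [-0.005 -0.006 -0.027] after turn [-0.005 -0.006 -0.027] dr [ 0.002 -0.003 -0.006]
```

Call:
servo_tool:
  motion:
    - {"dr": [0, 0, 0], "delta_pos": [0, 0, -0.03], "hand": 0.4}
    - {"dr": [0, 0, 0], "delta_pos": [0, 0, 0], "hand": 0.3}
    - {"dr": [0, 0, 0], "delta_pos": [0, 0, 0], "hand": 0.25}
    - {"dr": [0, 0, 0], "delta_pos": [0, 0, 0], "hand": 0.2}
    - {"dr": [0, 0, 0], "delta_pos": [0, 0, 0], "hand": 0.2}
  squeeze: 50

```text
time_s: 6.08
eef_pos: [451.5, 270.3, 144.6]
ee_rot: [0.0, 0.662, 0.75, 0.001]
force: [0.1, -0.6, 0.0]
grip_width: 0.204
```

```bash
python3 go.py 451 270 144 7.2
```

```text
t 6.08 pos [451.47 270.29 144.57] tool y yaw 7.13 tilt [0.0006 0.0009] F [ 0.13 -0.59  0.02] Tq [ 0.08  0.02 -0.01] grip 0.204 q6 0.19
 world d [-0.47 -0.29 -0.57] tool units now [-0.004 -0.01   0.011] after turn [-0.004 -0.01   0.011] dr [ 0.005 -0.004 -0.007]
```

Call:
servo_tool:
  motion:
    - {"dr": [0, 0, 0], "delta_pos": [0, -0.01, 0], "hand": 0.15}
    - {"dr": [0, 0, 0], "delta_pos": [0, 0, 0], "hand": 0.1}
    - {"dr": [0, 0, 0], "delta_pos": [0, 0, 0], "hand": 0.05}
    - {"dr": [0, 0, 0], "delta_pos": [0, 0, 0], "hand": 0}
    - {"dr": [0, 0, 0], "delta_pos": [0, 0, 0], "hand": 0}

```text
time_s: 6.7
eef_pos: [450.8, 270.2, 144.6]
ee_rot: [-0.0, 0.662, 0.75, 0.0]
force: [-0.7, -0.1, -0.1]
grip_width: 0.106
```

```bash
python3 go.py 451 270 244 7.2
```

```text
t 6.7 pos [450.84 270.23 144.59] tool y yaw 7.13 tilt [0.0007 0.0007] F [-0.71 -0.08 -0.09] Tq [-0.01  0.03 -0.03] grip 0.106 q6 0.19
 world d [ 0.16 -0.23 99.41] tool units now [-0.004  0.004 -1.988] after turn [-0.005  0.003 -1.988] dr [ 0.004 -0.004 -0.007]
```

Call:
servo_tool:
  motion:
    - {"dr": [0, 0, 0], "delta_pos": [0, 0, -0.1], "hand": 0}
    - {"dr": [0, 0, 0], "delta_pos": [0, 0, -0.15], "hand": 0}
    - {"dr": [0, 0, 0], "delta_pos": [0, 0, -0.2], "hand": 0}
    - {"dr": [0, 0, 0], "delta_pos": [0, 0, -0.2], "hand": 0}
    - {"dr": [0, 0, 0], "delta_pos": [0, 0, -0.2], "hand": 0}
    - {"dr": [0, 0, 0], "delta_pos": [0, 0, -0.2], "hand": 0}
    - {"dr": [0, 0, 0], "delta_pos": [0, 0, -0.2], "hand": 0}
    - {"dr": [0, 0, 0], "delta_pos": [0, 0, -0.2], "hand": 0}
    - {"dr": [0, 0, 0], "delta_pos": [0, 0, -0.2], "hand": 0}
    - {"dr": [0, 0, 0], "delta_pos": [0, 0, -0.2], "hand": 0}
    - {"dr": [0, 0, 0], "delta_pos": [0, 0, -0.2], "hand": 0}
    - {"dr": [0, 0, 0], "delta_pos": [0, 0, 0], "hand": 0}

```text
time_s: 8.2
eef_pos: [450.9, 270.2, 255.0]
ee_rot: [0.0, 0.662, 0.75, 0.001]
force: [-0.1, 0.3, -1.1]
grip_width: 0.109
```

```bash
python3 go.py 589.7 120 250 1.29
```

```text
t 8.2 pos [450.88 270.15 254.99] tool y yaw 7.13 tilt [0.0008 0.0018] F [-0.11  0.33 -1.12] Tq [-0.   -0.01  0.01] grip 0.109 q6 0.19
 world d [ 138.82 -150.15   -4.99] tool units now [-3.325  2.382  0.101] after turn [-3.065  2.708  0.1  ] dr [ 0.01  -0.005  0.584]
```

Call:
servo_tool:
  motion:
    - {"dr": [0, 0, 0.2], "delta_pos": [0, 0.3, 0], "hand": 0}
    - {"dr": [0, 0, 0.2], "delta_pos": [0, 0.4, 0], "hand": 0}
    - {"dr": [0, 0, 0.18], "delta_pos": [0, 0.5, 0], "hand": 0}
    - {"dr": [0, 0, 0], "delta_pos": [-0.1, 0.5, 0], "hand": 0}
    - {"dr": [0, 0, 0], "delta_pos": [-0.3, 0.4, 0], "hand": 0}
    - {"dr": [0, 0, 0], "delta_pos": [-0.5, 0.3, 0], "hand": 0}
    - {"dr": [0, 0, 0], "delta_pos": [-0.5, 0.2, 0], "hand": 0}
    - {"dr": [0, 0, 0], "delta_pos": [-0.5, 0, 0], "hand": 0}
    - {"dr": [0, 0, 0], "delta_pos": [-0.5, 0, 0], "hand": 0}
    - {"dr": [0, 0, 0], "delta_pos": [-0.3, 0, 0], "hand": 0}
    - {"dr": [0, 0, 0], "delta_pos": [-0.2, 0, 0], "hand": 0}
    - {"dr": [0, 0, 0], "delta_pos": [0, 0, 0], "hand": 0}

```text
time_s: 9.7
eef_pos: [586.4, 127.7, 249.2]
ee_rot: [-0.003, 0.699, 0.715, -0.003]
force: [0.5, -0.5, -2.1]
grip_width: 0.111
```

```bash
python3 go.py 590.3 100 190 1.29
```

```text
t 9.7 pos [586.41 127.69 249.18] tool y yaw 1.23 tilt [ 0.0002 -0.0082] F [ 0.55 -0.53 -2.07] Tq [ 0.    0.02 -0.02] grip 0.111 q6 -0.0
 world d [  3.89 -27.69 -59.18] tool units now [-0.556  0.076  1.183] after turn [-0.555  0.065  1.184] dr [-0.047 -0.001 -0.006]
```

Call:
servo_tool:
  motion:
    - {"dr": [-0.05, 0, 0], "delta_pos": [-0.15, 0.02, 0.1], "hand": 0}
    - {"dr": [0, 0, 0], "delta_pos": [-0.15, 0.02, 0.2], "hand": 0}
    - {"dr": [0, 0, 0], "delta_pos": [-0.15, 0.02, 0.2], "hand": 0}
    - {"dr": [0, 0, 0], "delta_pos": [-0.1, 0, 0.2], "hand": 0}
    - {"dr": [0, 0, 0], "delta_pos": [0, 0, 0.2], "hand": 0}
    - {"dr": [0, 0, 0], "delta_pos": [0, 0, 0.1], "hand": 0}
    - {"dr": [0, 0, 0], "delta_pos": [0, 0, 0], "hand": 0}

```text
time_s: 10.58
eef_pos: [589.7, 99.9, 194.5]
ee_rot: [-0.001, 0.699, 0.715, -0.0]
force: [0.6, -0.5, -1.4]
grip_width: 0.11
```

```bash
python3 go.py 590.3 100 166.1 1.29
python3 - <<'E'
from rig import capture
import cv2,numpy as np
for n in ["top","scene"]:
    p,d=capture(n);np.save(f"{n}2_p.npy",p);np.save(f"{n}2_d.npy",d)
    c=p[120:210,200:330] if n=="top" else p[110:290,180:360]
    cv2.imwrite(f"pics/{n}2.png",cv2.resize(c[:,:,::-1],None,fx=4.4 if n=="scene" else 6,fy=4.4 if n=="scene" else 6,interpolation=cv2.INTER_CUBIC)[:600,:800])
E
```

```text
t 10.57 pos [589.69  99.88 194.47] tool y yaw 1.33 tilt [ 0.0007 -0.0009] F [ 0.64 -0.47 -1.38] Tq [0.01 0.   0.06] grip 0.11 q6 -0.05
 world d [  0.61   0.12 -28.37] tool units now [0.002 0.013 0.567] after turn [0.002 0.012 0.567] dr [-0.005 -0.004  0.004]
```

View pics/scene2.png

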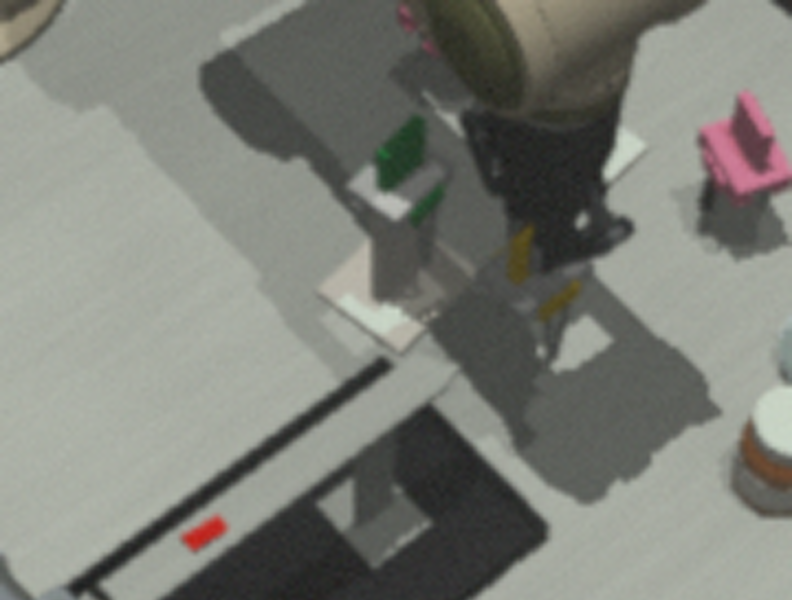

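View pics/top2.png

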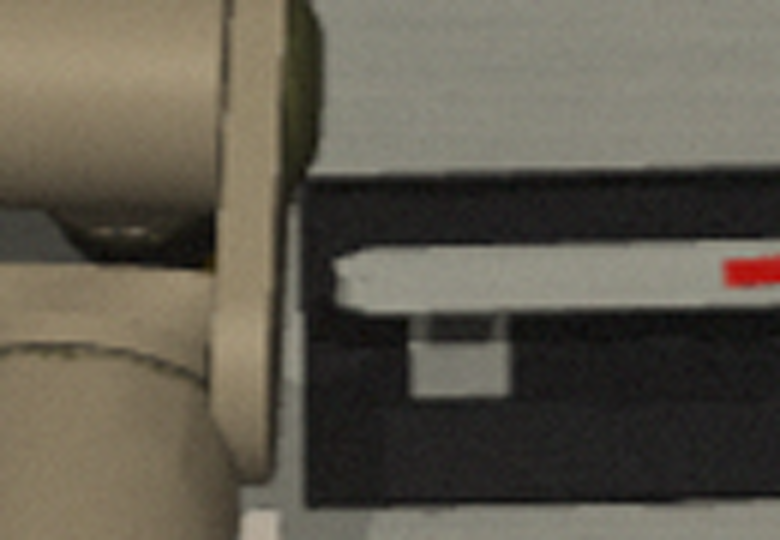

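Call:
servo_tool:
  motion:
    - {"dr": [-0.005, 0, 0], "delta_pos": [0, 0.01, 0.1], "hand": 0}
    - {"dr": [0, 0, 0], "delta_pos": [0, 0, 0.15], "hand": 0}
    - {"dr": [0, 0, 0], "delta_pos": [0, 0, 0.15], "hand": 0}
    - {"dr": [0, 0, 0], "delta_pos": [0, 0, 0.1], "hand": 0}
    - {"dr": [0, 0, 0], "delta_pos": [0, 0, 0], "hand": 0}
    - {"dr": [0, 0, 0], "delta_pos": [0, 0, 0], "hand": 0}

```text
time_s: 11.42
eef_pos: [590.6, 100.1, 168.6]
ee_rot: [0.0, 0.699, 0.715, 0.001]
force: [-0.5, -0.3, -1.1]
grip_width: 0.108
```

```bash
python3 go.py 591.1 65 166.1 1.29
```

```text
t 11.43 pos [590.6  100.11 168.63] tool y yaw 1.34 tilt [0.0006 0.0017] F [-0.53 -0.34 -1.13] Tq [ 0.03  0.03 -0.03] grip 0.108 q6 -0.05
 world d [  0.5  -35.11  -2.53] tool units now [-0.702 -0.007  0.05 ] after turn [-0.702 -0.006  0.051] dr [ 0.01  -0.003  0.005]
```

Call:
servo_tool:
  motion:
    - {"dr": [0.01, 0, 0], "delta_pos": [-0.1, 0, 0.05], "hand": 0}
    - {"dr": [0, 0, 0], "delta_pos": [-0.15, 0, 0], "hand": 0}
    - {"dr": [0, 0, 0], "delta_pos": [-0.15, 0, 0], "hand": 0}
    - {"dr": [0, 0, 0], "delta_pos": [-0.15, 0, 0], "hand": 0}
    - {"dr": [0, 0, 0], "delta_pos": [-0.1, 0, 0], "hand": 0}
    - {"dr": [0, 0, 0], "delta_pos": [0, 0, 0], "hand": 0}
    - {"dr": [0, 0, 0], "delta_pos": [0, 0, 0], "hand": 0}

```text
time_s: 12.3
eef_pos: [591.7, 64.7, 166.5]
ee_rot: [0.0, 0.699, 0.715, 0.0]
force: [0.4, 0.2, -1.6]
grip_width: 0.11
```

```bash
python3 go.py 591.2 60 166.1 1.29
python3 - <<'E'
from rig import capture
from h import *
for n in ["scene","top"]:
    p,d=capture(n);np.save(f"{n}3_p.npy",p);np.save(f"{n}3_d.npy",d)
    C=cloud(n,d);hsv=cv2.cvtColor(p,cv2.COLOR_RGB2HSV)
    X=C
    y=(hsv[...,1]>110)&(abs(hsv[...,0].astype(int)-25)<8)&(d>0)&(abs(X[...,0]-591)<40)&(abs(X[...,1]-66)<50)&(X[...,2]>100)
    print(n,y.sum(),np.c_[np.argwhere(y)[:,::-1],X[y]].round(0).astype(int)[:60].tolist())
    r=(d>0)&(abs(X[...,0]-591)<40)&(abs(X[...,1]-66)<45)&(abs(X[...,2]-157)<6)
    if r.sum(): print(r.sum(),np.median(X[r],0),X[r].min(0),X[r].max(0))
    if n=="scene":
        c=p[150:270,210:350];cv2.imwrite("pics/scene3.png",cv2.resize(c[:,:,::-1],None,fx=5,fy=5,interpolation=cv2.INTER_CUBIC))
E
```

```text
t 12.3 pos [591.7   64.69 166.54] tool y yaw 1.3 tilt [0.0004 0.001 ] F [ 0.37  0.23 -1.6 ] Tq [ 0.02 -0.04 -0.03] grip 0.11 q6 -0.11
 world d [-0.5  -4.69 -0.44] tool units now [-0.094 -0.012  0.009] after turn [-0.094 -0.012  0.009] dr [ 0.006 -0.002  0.001]
scene 66 [[289, 175, 590, 57, 202], [290, 175, 592, 59, 203], [288, 176, 590, 54, 200], [289, 176, 592, 56, 201], [290, 176, 599, 53, 213], [287, 177, 591, 50, 201], [288, 177, 593, 51, 203], [289, 177, 592, 56, 196], [286, 178, 592, 46, 201], [287, 178, 592, 49, 198], [288, 178, 595, 50, 200], [289, 178, 597, 52, 202], [286, 179, 592, 46, 196], [287, 179, 594, 47, 198], [288, 179, 598, 48, 201], [289, 179, 597, 52, 197], [286, 180, 593, 45, 194], [287, 180, 596, 46, 195], [288, 180, 599, 47, 198], [289, 180, 596, 53, 189], [286, 181, 594, 44, 191], [287, 181, 598, 44, 195], [288, 181, 596, 50, 187], [289, 181, 598, 52, 188], [286, 182, 595, 44, 186], [287, 182, 599, 44, 191], [288, 182, 597, 49, 184], [289, 182, 596, 53, 179], [286, 183, 593, 46, 176], [287, 183, 595, 47, 179], [288, 183, 597, 49, 179], [289, 183, 599, 51, 179
[... 342 characters left out ...]
298, 189, 616, 70, 150], [299, 189, 617, 73, 149], [300, 189, 618, 77, 145], [296, 190, 613, 66, 145], [297, 190, 618, 65, 152], [298, 190, 618, 69, 150], [299, 190, 618, 72, 145], [295, 191, 616, 60, 150], [296, 191, 618, 61, 152], [297, 191, 617, 66, 145], [298, 191, 617, 70, 141], [293, 192, 616, 52, 153], [294, 192, 617, 55, 152], [295, 192, 619, 57, 152], [296, 192, 617, 63, 144]]
181 [604.55795404  49.77238617 155.67405793] [567.49712009  21.12284025 151.08756971] [619.11633605  93.55295827 162.79499575]
top 2 [[237, 163, 557, 69, 340], [250, 165, 594, 47, 160]]
12 [597.1437223   41.35877921 158.30008006] [591.63986112  38.52112789 156.15221076] [604.80359518  46.73211428 161.71062894]
```

View pics/scene3.png

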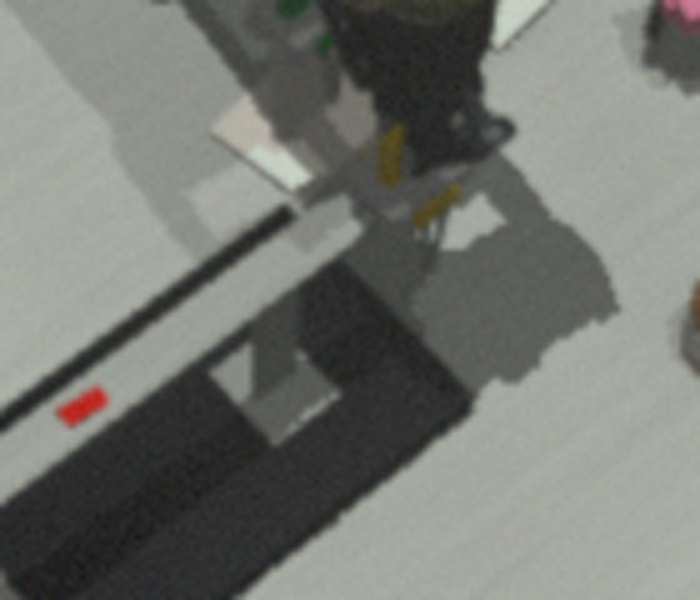

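Call:
servo_tool:
  motion:
    - {"dr": [0, 0, 0], "delta_pos": [-0.04, -0.01, 0.01], "hand": 0}
    - {"dr": [0, 0, 0], "delta_pos": [-0.04, 0, 0], "hand": 0}
    - {"dr": [0, 0, 0], "delta_pos": [-0.04, 0, 0], "hand": 0}
    - {"dr": [0, 0, 0], "delta_pos": [-0.04, 0, 0], "hand": 0}

```text
time_s: 12.9
eef_pos: [591.3, 56.7, 165.9]
ee_rot: [0.0, 0.699, 0.715, 0.0]
force: [-0.5, -0.3, -1.4]
grip_width: 0.115
```

```bash
python3 go.py 591.5 50 166.1 1.29
```

```text
t 12.9 pos [591.28  56.67 165.94] tool y yaw 1.34 tilt [0.0005 0.0009] F [-0.48 -0.34 -1.37] Tq [ 0.01  0.   -0.02] grip 0.115 q6 -0.13
 world d [ 0.22 -6.67  0.16] tool units now [-0.133  0.001 -0.003] after turn [-0.133  0.001 -0.003] dr [ 0.005 -0.003  0.005]
```

Call:
servo_tool:
  motion:
    - {"dr": [0, 0, 0], "delta_pos": [-0.04, 0, 0], "hand": 0}
    - {"dr": [0, 0, 0], "delta_pos": [-0.04, 0, 0], "hand": 0}
    - {"dr": [0, 0, 0], "delta_pos": [-0.04, 0, 0], "hand": 0}
    - {"dr": [0, 0, 0], "delta_pos": [-0.04, 0, 0], "hand": 0}

```text
time_s: 13.4
eef_pos: [591.5, 48.0, 165.9]
ee_rot: [0.0, 0.699, 0.715, 0.0]
force: [-0.9, 0.5, -1.6]
grip_width: 0.109
```

```bash
python3 go.py 591.7 40 166.1 1.29
```

```text
t 13.4 pos [591.5   48.04 165.94] tool y yaw 1.34 tilt [0.0004 0.0009] F [-0.93  0.54 -1.63] Tq [0.05 0.02 0.  ] grip 0.109 q6 -0.14
 world d [ 0.2  -8.04  0.16] tool units now [-0.161  0.    -0.003] after turn [-0.161  0.    -0.003] dr [ 0.005 -0.002  0.005]
```

Call:
servo_tool:
  motion:
    - {"dr": [0, 0, 0], "delta_pos": [-0.03, 0, 0], "hand": 0}
    - {"dr": [0, 0, 0], "delta_pos": [-0.03, 0, 0], "hand": 0}
    - {"dr": [0, 0, 0], "delta_pos": [-0.03, 0, 0], "hand": 0}
    - {"dr": [0, 0, 0], "delta_pos": [-0.03, 0, 0], "hand": 0}

```text
time_s: 13.9
eef_pos: [591.6, 41.6, 166.0]
ee_rot: [0.0, 0.699, 0.715, 0.0]
force: [-0.6, -0.0, -0.7]
grip_width: 0.113
```

```bash
python3 go.py 591.9 30 166.1 1.29
```

```text
t 13.9 pos [591.61  41.63 165.97] tool y yaw 1.34 tilt [0.0004 0.0008] F [-0.56 -0.03 -0.68] Tq [ 0.02 -0.03 -0.01] grip 0.113 q6 -0.15
 world d [  0.29 -11.63   0.13] tool units now [-0.233  0.    -0.003] after turn [-0.233  0.001 -0.003] dr [ 0.005 -0.002  0.005]
```

Call:
servo_tool:
  motion:
    - {"dr": [0, 0, 0], "delta_pos": [-0.06, 0, 0], "hand": 0}
    - {"dr": [0, 0, 0], "delta_pos": [-0.06, 0, 0], "hand": 0}
    - {"dr": [0, 0, 0], "delta_pos": [-0.06, 0, 0], "hand": 0}
    - {"dr": [0, 0, 0], "delta_pos": [-0.06, 0, 0], "hand": 0}
    - {"dr": [0, 0, 0], "delta_pos": [-0.06, 0, 0], "hand": 0}
    - {"dr": [0, 0, 0], "delta_pos": [-0.06, 0, 0], "hand": 0}

```text
time_s: 14.65
eef_pos: [592.0, 22.4, 165.9]
ee_rot: [0.0, 0.699, 0.715, 0.0]
force: [-0.5, 0.0, -2.0]
grip_width: 0.108
```

```bash
python3 go.py 593.2 -25 166.1 1.29
```

```text
t 14.65 pos [592.04  22.37 165.92] tool y yaw 1.34 tilt [0.0005 0.0007] F [-0.46  0.04 -2.01] Tq [-0.    0.01 -0.04] grip 0.108 q6 -0.18
 world d [  1.16 -47.37   0.18] tool units now [-0.948  0.001 -0.004] after turn [-0.948  0.002 -0.004] dr [ 0.004 -0.003  0.005]
```

Call:
servo_tool:
  motion:
    - {"dr": [0, 0, 0], "delta_pos": [-0.08, 0, 0], "hand": 0}
    - {"dr": [0, 0, 0], "delta_pos": [-0.08, 0, 0], "hand": 0}
    - {"dr": [0, 0, 0], "delta_pos": [-0.08, 0, 0], "hand": 0}
    - {"dr": [0, 0, 0], "delta_pos": [-0.08, 0, 0], "hand": 0}
    - {"dr": [0, 0, 0], "delta_pos": [-0.08, 0, 0], "hand": 0}
    - {"dr": [0, 0, 0], "delta_pos": [-0.08, 0, 0], "hand": 0}
    - {"dr": [0, 0, 0], "delta_pos": [-0.08, 0, 0], "hand": 0}
    - {"dr": [0, 0, 0], "delta_pos": [-0.08, 0, 0], "hand": 0}

```text
time_s: 15.65
eef_pos: [592.8, -12.0, 165.9]
ee_rot: [0.0, 0.699, 0.715, 0.0]
force: [-0.1, 0.5, -0.6]
grip_width: 0.109
```

```bash
python3 go.py 594.5 -85 166.1 1.29
```

```text
t 15.65 pos [592.8  -11.96 165.91] tool y yaw 1.33 tilt [0.0004 0.0007] F [-0.15  0.5  -0.61] Tq [ 0.    0.03 -0.05] grip 0.109 q6 -0.24
 world d [  1.7  -73.04   0.19] tool units now [-1.461 -0.    -0.004] after turn [-1.461e+00  1.000e-03 -4.000e-03] dr [ 0.004 -0.002  0.004]
```

Call:
servo_tool:
  motion:
    - {"dr": [0, 0, 0], "delta_pos": [-0.1, 0, 0], "hand": 0}
    - {"dr": [0, 0, 0], "delta_pos": [-0.1, 0, 0], "hand": 0}
    - {"dr": [0, 0, 0], "delta_pos": [-0.1, 0, 0], "hand": 0}
    - {"dr": [0, 0, 0], "delta_pos": [-0.1, 0, 0], "hand": 0}
    - {"dr": [0, 0, 0], "delta_pos": [-0.1, 0, 0], "hand": 0}
    - {"dr": [0, 0, 0], "delta_pos": [-0.1, 0, 0], "hand": 0}
    - {"dr": [0, 0, 0], "delta_pos": [-0.1, 0, 0], "hand": 0}
    - {"dr": [0, 0, 0], "delta_pos": [-0.1, 0, 0], "hand": 0}
    - {"dr": [0, 0, 0], "delta_pos": [-0.1, 0, 0], "hand": 0}
    - {"dr": [0, 0, 0], "delta_pos": [-0.1, 0, 0], "hand": 0}
    - {"dr": [0, 0, 0], "delta_pos": [-0.1, 0, 0], "hand": 0}
    - {"dr": [0, 0, 0], "delta_pos": [-0.1, 0, 0], "hand": 0}

```text
time_s: 17.15
eef_pos: [594.2, -76.2, 165.8]
ee_rot: [-0.0, 0.699, 0.715, 0.0]
force: [-1.0, 0.6, -1.2]
grip_width: 0.108
```

```bash
python3 go.py 594.9 -105 166.1 1.29
```

```text
t 17.15 pos [594.22 -76.2  165.8 ] tool y yaw 1.33 tilt [0.0005 0.0005] F [-0.99  0.64 -1.17] Tq [0.03 0.08 0.02] grip 0.108 q6 -0.35
 world d [  0.68 -28.8    0.3 ] tool units now [-0.576  0.    -0.006] after turn [-0.576  0.001 -0.006] dr [ 0.003 -0.003  0.004]
```

Call:
servo_tool:
  motion:
    - {"dr": [0, 0, 0], "delta_pos": [-0.08, 0, 0], "hand": 0}
    - {"dr": [0, 0, 0], "delta_pos": [-0.08, 0, 0], "hand": 0}
    - {"dr": [0, 0, 0], "delta_pos": [-0.08, 0, 0], "hand": 0}
    - {"dr": [0, 0, 0], "delta_pos": [-0.08, 0, 0], "hand": 0}
    - {"dr": [0, 0, 0], "delta_pos": [-0.08, 0, 0], "hand": 0}
    - {"dr": [0, 0, 0], "delta_pos": [-0.06, 0, 0], "hand": 0}

```text
time_s: 17.9
eef_pos: [594.8, -100.9, 165.8]
ee_rot: [-0.0, 0.699, 0.715, 0.0]
force: [-1.1, -0.0, -0.6]
grip_width: 0.105
```

```bash
python3 go.py 595.5 -125 166.1 1.29
```

```text
t 17.9 pos [ 594.78 -100.89  165.76] tool y yaw 1.33 tilt [0.0005 0.0004] F [-1.07 -0.02 -0.59] Tq [ 0.06  0.09 -0.06] grip 0.105 q6 -0.39
 world d [  0.72 -24.11   0.34] tool units now [-0.482  0.003 -0.007] after turn [-0.482  0.003 -0.007] dr [ 0.002 -0.003  0.004]
```

Call:
servo_tool:
  motion:
    - {"dr": [0, 0, 0], "delta_pos": [-0.06, 0.004, 0], "hand": 0}
    - {"dr": [0, 0, 0], "delta_pos": [-0.06, 0, 0], "hand": 0}
    - {"dr": [0, 0, 0], "delta_pos": [-0.06, 0, 0], "hand": 0}
    - {"dr": [0, 0, 0], "delta_pos": [-0.06, 0, 0], "hand": 0}
    - {"dr": [0, 0, 0], "delta_pos": [-0.06, 0, 0], "hand": 0}
    - {"dr": [0, 0, 0], "delta_pos": [-0.06, 0, 0], "hand": 0}

```text
time_s: 18.65
eef_pos: [595.3, -119.9, 165.6]
ee_rot: [-0.0, 0.699, 0.715, 0.0]
force: [-0.0, 0.7, -1.7]
grip_width: 0.11
```

```bash
python3 go.py 596 -150 166.1 1.29
```

```text
t 18.65 pos [ 595.25 -119.94  165.63] tool y yaw 1.34 tilt [ 0.0009 -0.0003] F [-0.02  0.73 -1.72] Tq [ 0.12  0.09 -0.  ] grip 0.11 q6 -0.42
 world d [  0.75 -30.06   0.47] tool units now [-0.601  0.001 -0.01 ] after turn [-0.601  0.001 -0.009] dr [-0.002 -0.005  0.005]
```

Call:
servo_tool:
  motion:
    - {"dr": [0, 0, 0], "delta_pos": [-0.05, 0, -0.01], "hand": 0}
    - {"dr": [0, 0, 0], "delta_pos": [-0.05, 0, 0], "hand": 0}
    - {"dr": [0, 0, 0], "delta_pos": [-0.05, 0, 0], "hand": 0}
    - {"dr": [0, 0, 0], "delta_pos": [-0.05, 0, 0], "hand": 0}
    - {"dr": [0, 0, 0], "delta_pos": [-0.05, 0, 0], "hand": 0}

```text
time_s: 19.27
eef_pos: [595.5, -130.2, 167.5]
ee_rot: [-0.002, 0.698, 0.716, 0.002]
force: [-1.7, 5.8, 0.1]
grip_width: 0.115
```

```bash
python3 go.py 596 -150 166.1 1.29
```

```text
t 19.27 pos [ 595.48 -130.23  167.49] tool y yaw 1.4 tilt [ 0.0061 -0.0002] F [-1.72  5.8   0.08] Tq [ 0.9   0.28 -0.07] grip 0.115 q6 -0.44
 world d [  0.52 -19.77  -1.39] tool units now [-0.396  0.001  0.025] after turn [-0.395  0.002  0.028] dr [-0.001 -0.035  0.011]
```

Call:
servo_tool:
  motion:
    - {"dr": [0, -0.035, 0], "delta_pos": [-0.02, 0, 0.03], "hand": 0}
    - {"dr": [0, 0, 0], "delta_pos": [-0.04, 0, 0.01], "hand": 0}
    - {"dr": [0, 0, 0], "delta_pos": [-0.04, 0, 0], "hand": 0}

```text
time_s: 19.65
eef_pos: [595.6, -133.6, 166.8]
ee_rot: [-0.001, 0.698, 0.716, 0.001]
force: [-2.1, 4.3, 2.3]
grip_width: 0.107
```

```bash
python3 go.py 596 -150 166.1 1.29
```

```text
t 19.65 pos [ 595.57 -133.65  166.8 ] tool y yaw 1.45 tilt [0.0025 0.0001] F [-2.12  4.3   2.29] Tq [ 0.76  0.42 -0.08] grip 0.107 q6 -0.44
 world d [  0.43 -16.35  -0.7 ] tool units now [-0.327  0.     0.013] after turn [-0.327  0.001  0.014] dr [ 0.001 -0.014  0.016]
```

Call:
servo_tool:
  motion:
    - {"dr": [0, -0.015, 0.015], "delta_pos": [-0.04, -0.01, 0.015], "hand": 0}
    - {"dr": [0, 0, 0], "delta_pos": [-0.04, 0, 0.01], "hand": 0}
    - {"dr": [0, 0, 0], "delta_pos": [-0.04, 0, 0], "hand": 0}
    - {"dr": [0, 0, 0], "delta_pos": [-0.04, 0, 0], "hand": 0}

```text
time_s: 20.15
eef_pos: [595.7, -141.6, 166.4]
ee_rot: [0.001, 0.699, 0.715, 0.001]
force: [-0.7, 3.0, 2.0]
grip_width: 0.115
```

```bash
python3 go.py 596 -150 166.1 1.29
```

```text
t 20.15 pos [ 595.69 -141.62  166.43] tool y yaw 1.32 tilt [-0.0001  0.0019] F [-0.74  3.    2.02] Tq [ 0.5   0.24 -0.07] grip 0.115 q6 -0.45
 world d [ 0.31 -8.38 -0.33] tool units now [-0.168  0.002  0.007] after turn [-0.168  0.002  0.007] dr [0.011 0.001 0.003]
```

Call:
servo_tool:
  motion:
    - {"dr": [0.01, 0, 0], "delta_pos": [-0.05, 0, 0.005], "hand": 0}
    - {"dr": [0, 0, 0], "delta_pos": [-0.05, 0, 0], "hand": 0}
    - {"dr": [0, 0, 0], "delta_pos": [-0.05, 0, 0], "hand": 0}
    - {"dr": [0, 0, 0], "delta_pos": [-0.05, 0, 0], "hand": 0}
    - {"dr": [0, 0, 0], "delta_pos": [-0.05, 0, 0], "hand": 0}

```text
time_s: 20.78
eef_pos: [596.1, -155.5, 166.1]
ee_rot: [0.0, 0.699, 0.715, -0.0]
force: [-0.7, 2.9, 2.1]
grip_width: 0.105
```

```bash
python3 go.py 596.5 -180 166.1 1.29
```

```text
t 20.77 pos [ 596.05 -155.49  166.15] tool y yaw 1.31 tilt [-0.0007  0.0002] F [-0.66  2.93  2.08] Tq [ 0.46  0.16 -0.06] grip 0.105 q6 -0.47
 world d [  0.45 -24.51  -0.05] tool units now [-0.49  -0.002  0.001] after turn [-0.49  -0.002  0.001] dr [0.001 0.004 0.002]
```

Call:
servo_tool:
  motion:
    - {"dr": [0, 0, 0], "delta_pos": [-0.05, 0, 0], "hand": 0}
    - {"dr": [0, 0, 0], "delta_pos": [-0.05, 0, 0], "hand": 0}
    - {"dr": [0, 0, 0], "delta_pos": [-0.05, 0, 0], "hand": 0}
    - {"dr": [0, 0, 0], "delta_pos": [-0.05, 0, 0], "hand": 0}
    - {"dr": [0, 0, 0], "delta_pos": [-0.05, 0, 0], "hand": 0}
    - {"dr": [0, 0, 0], "delta_pos": [-0.05, 0, 0], "hand": 0}

```text
time_s: 21.52
eef_pos: [596.4, -171.5, 166.1]
ee_rot: [0.0, 0.699, 0.715, -0.0]
force: [-1.0, 1.8, 2.1]
grip_width: 0.113
```

```bash
python3 go.py 596.9 -195 166.1 1.29
```

```text
t 21.52 pos [ 596.39 -171.51  166.14] tool y yaw 1.31 tilt [-0.0005  0.0001] F [-0.95  1.75  2.14] Tq [ 0.5  0.2 -0. ] grip 0.113 q6 -0.49
 world d [  0.51 -23.49  -0.04] tool units now [-0.47  -0.001  0.001] after turn [-0.47  -0.     0.001] dr [0.001 0.003 0.002]
```

Call:
servo_tool:
  motion:
    - {"dr": [0, 0, 0], "delta_pos": [-0.05, 0, 0], "hand": 0}
    - {"dr": [0, 0, 0], "delta_pos": [-0.05, 0, 0], "hand": 0}
    - {"dr": [0, 0, 0], "delta_pos": [-0.05, 0, 0], "hand": 0}
    - {"dr": [0, 0, 0], "delta_pos": [-0.05, 0, 0], "hand": 0}
    - {"dr": [0, 0, 0], "delta_pos": [-0.05, 0, 0], "hand": 0}

```text
time_s: 22.15
eef_pos: [596.7, -184.9, 166.1]
ee_rot: [0.0, 0.699, 0.715, -0.0]
force: [-0.7, 2.3, 2.5]
grip_width: 0.11
```

```bash
python3 go.py 596.9 -195 166.1 1.29
```

```text
t 22.15 pos [ 596.72 -184.87  166.14] tool y yaw 1.3 tilt [-0.0004  0.0002] F [-0.66  2.28  2.5 ] Tq [0.49 0.14 0.03] grip 0.11 q6 -0.51
 world d [  0.18 -10.13  -0.04] tool units now [-0.203 -0.001  0.001] after turn [-0.203 -0.001  0.001] dr [0.001 0.003 0.001]
```

Catch still pressed (Tx ≈ 0.5). Approaching the buffer in small steps.

Call:
servo_tool:
  motion:
    - {"dr": [0, 0, 0], "delta_pos": [-0.03, 0, 0], "hand": 0}
    - {"dr": [0, 0, 0], "delta_pos": [-0.03, 0, 0], "hand": 0}
    - {"dr": [0, 0, 0], "delta_pos": [-0.03, 0, 0], "hand": 0}
    - {"dr": [0, 0, 0], "delta_pos": [-0.03, 0, 0], "hand": 0}

```text
time_s: 22.65
eef_pos: [596.8, -191.3, 166.1]
ee_rot: [0.0, 0.699, 0.715, -0.0]
force: [-0.0, 2.9, 3.1]
grip_width: 0.11
```

```bash
python3 go.py 596.9 -200 166.1 1.29
```

```text
t 22.65 pos [ 596.82 -191.3   166.1 ] tool y yaw 1.3 tilt [-0.0003  0.    ] F [-0.04  2.87  3.09] Tq [0.55 0.13 0.01] grip 0.11 q6 -0.52
 world d [ 0.08 -8.7   0.  ] tool units now [-0.174 -0.002 -0.   ] after turn [-0.174 -0.002 -0.   ] dr [0.    0.002 0.001]
```

Call:
servo_tool:
  motion:
    - {"dr": [0, 0, 0], "delta_pos": [-0.02, 0, 0], "hand": 0}
    - {"dr": [0, 0, 0], "delta_pos": [-0.03, 0, 0], "hand": 0}
    - {"dr": [0, 0, 0], "delta_pos": [-0.03, 0, 0], "hand": 0}

```text
time_s: 23.02
eef_pos: [596.9, -195.5, 166.1]
ee_rot: [0.0, 0.699, 0.715, -0.0]
force: [-1.1, 1.8, 2.5]
grip_width: 0.11
```

```bash
python3 go.py 596.9 -200 166.1 1.29
```

```text
t 23.02 pos [ 596.93 -195.55  166.13] tool y yaw 1.3 tilt [-0.0003  0.0001] F [-1.1   1.8   2.45] Tq [ 0.52  0.16 -0.02] grip 0.11 q6 -0.53
 world d [-0.03 -4.45 -0.03] tool units now [-0.089 -0.003  0.001] after turn [-0.089 -0.003  0.001] dr [0.    0.002 0.001]
```

Call:
servo_tool:
  motion:
    - {"dr": [0, 0, 0], "delta_pos": [-0.02, 0, 0], "hand": 0}
    - {"dr": [0, 0, 0], "delta_pos": [-0.03, 0, 0], "hand": 0}
    - {"dr": [0, 0, 0], "delta_pos": [-0.03, 0, 0], "hand": 0}

```text
time_s: 23.4
eef_pos: [597.0, -199.3, 166.2]
ee_rot: [-0.0, 0.699, 0.715, 0.0]
force: [-1.7, 5.8, 3.1]
grip_width: 0.11
```

```bash
python3 go.py 596.9 -200 166.1 1.29
```

```text
t 23.4 pos [ 597.02 -199.34  166.16] tool y yaw 1.31 tilt [ 0.0008 -0.    ] F [-1.74  5.79  3.09] Tq [ 1.17  0.18 -0.05] grip 0.11 q6 -0.53
 world d [-0.12 -0.66 -0.06] tool units now [-0.013 -0.003  0.001] after turn [-0.013 -0.003  0.001] dr [-0.    -0.004  0.002]
```

Call:
servo_tool:
  motion:
    - {"dr": [0, 0, 0], "delta_pos": [-0.03, 0, 0], "hand": 0}
    - {"dr": [0, 0, 0], "delta_pos": [-0.03, 0, 0], "hand": 0}

```text
time_s: 23.65
eef_pos: [597.1, -200.9, 166.3]
ee_rot: [-0.002, 0.699, 0.715, 0.001]
force: [-1.8, 6.3, 4.6]
grip_width: 0.11
```

```bash
python3 go.py 596.9 -203 166.1 1.29
```

```text
t 23.65 pos [ 597.06 -200.89  166.26] tool y yaw 1.34 tilt [ 0.004  -0.0005] F [-1.83  6.26  4.63] Tq [1.37 0.22 0.  ] grip 0.11 q6 -0.54
 world d [-0.16 -2.11 -0.16] tool units now [-0.042 -0.004  0.003] after turn [-0.042 -0.004  0.003] dr [-0.003 -0.023  0.005]
```

Call:
servo_tool:
  motion:
    - {"dr": [0, -0.025, 0], "delta_pos": [-0.04, 0, 0], "hand": 0}
    - {"dr": [0, -0.01, 0], "delta_pos": [-0.05, 0, 0], "hand": 0}

```text
time_s: 23.9
eef_pos: [597.1, -203.4, 166.1]
ee_rot: [-0.001, 0.699, 0.716, 0.0]
force: [-0.7, 7.2, 2.2]
grip_width: 0.11
```

```bash
python3 go.py 596.9 -205 166.1 1.29
```

```text
t 23.9 pos [ 597.09 -203.44  166.05] tool y yaw 1.39 tilt [ 0.0017 -0.0014] F [-0.66  7.16  2.2 ] Tq [ 1.23  0.14 -0.1 ] grip 0.11 q6 -0.54
 world d [-0.19 -1.56  0.05] tool units now [-0.031 -0.005 -0.001] after turn [-0.031 -0.005 -0.001] dr [-0.008 -0.01   0.01 ]
```

Call:
servo_tool:
  motion:
    - {"dr": [0, -0.015, 0], "delta_pos": [-0.05, 0, 0], "hand": 0}
    - {"dr": [0, -0.01, 0], "delta_pos": [-0.05, 0, 0], "hand": 0}

```text
time_s: 24.15
eef_pos: [597.2, -206.0, 165.9]
ee_rot: [-0.002, 0.698, 0.716, -0.0]
force: [-1.4, 10.0, 3.9]
grip_width: 0.111
```

```bash
python3 go.py 596.9 -205 166.1 1.29
```

```text
t 24.15 pos [ 597.18 -206.    165.9 ] tool y yaw 1.45 tilt [ 0.0022 -0.0024] F [-1.41 10.01  3.88] Tq [ 1.7   0.34 -0.06] grip 0.111 q6 -0.54
 world d [-0.28  1.    0.2 ] tool units now [ 0.02  -0.005 -0.004] after turn [ 0.02  -0.005 -0.004] dr [-0.014 -0.012  0.016]
```

```bash
python3 - <<'E'
from rig import capture
from h import *
for n in ["scene","top"]:
    p,d=capture(n);np.save(f"{n}4_p.npy",p);np.save(f"{n}4_d.npy",d)
    c=p[180:300,170:310] if n=="scene" else p[140:215,240:380]
    cv2.imwrite(f"pics/{n}4.png",cv2.resize(c[:,:,::-1],None,fx=5,fy=5,interpolation=cv2.INTER_CUBIC))
E
python3 go.py 597 -206 166 1.29
```

```text
t 24.25 pos [ 597.16 -206.06  165.88] tool y yaw 1.45 tilt [ 0.0022 -0.0024] F [-0.76  9.23  3.78] Tq [ 1.6   0.28 -0.04] grip 0.112 q6 -0.54
 world d [-0.16  0.06  0.12] tool units now [ 0.001 -0.003 -0.002] after turn [ 0.001 -0.003 -0.002] dr [-0.014 -0.012  0.016]
```

View pics/scene4.png

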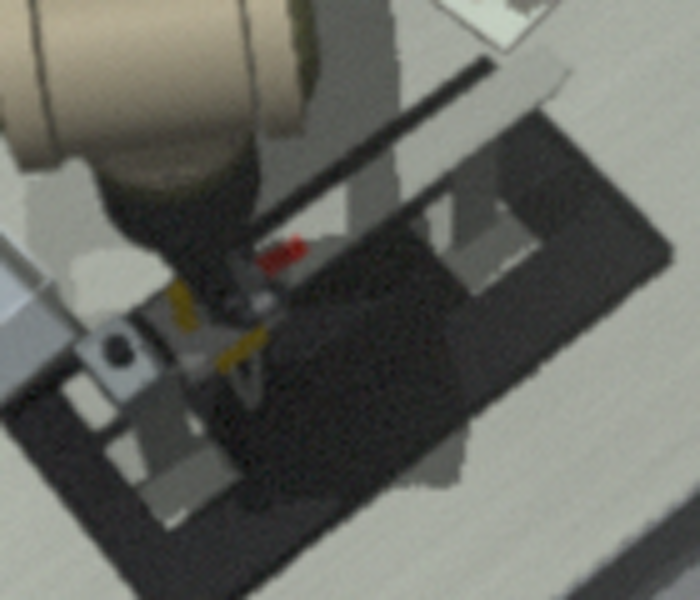

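View pics/top4.png

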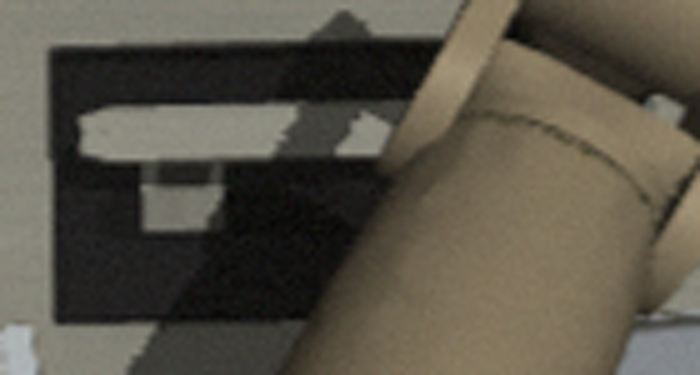

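```bash
python3 - <<'E'
from h import *
for f in ["","4"]:
    p=np.load(f"scene{f}_p.npy");d=np.load(f"scene{f}_d.npy");C=cloud("scene",d)
    hsv=cv2.cvtColor(p,cv2.COLOR_RGB2HSV);m=np.zeros((384,512),bool);m[205:245,205:250]=1
    r=m&(hsv[...,1]>110)&((hsv[...,0]<9)|(hsv[...,0]>170))&(hsv[...,2]>60)&(d>0)
    X=C[r];o=X[:,1].argsort();print(r.sum(),np.argwhere(r).min(0),np.argwhere(r).max(0))
    for a in range(-180,-135,4):
        k=(X[:,1]>=a)&(X[:,1]<a+4)
        if k.sum():print(a,k.sum(),X[k,0].mean().round(1),X[k,2].mean().round(1))
    c=p[205:245,200:250];cv2.imwrite(f"pics/red{f}.png",cv2.resize(c[:,:,::-1],None,fx=10,fy=10,interpolation=cv2.INTER_NEAREST))
E
cd pics; python3 -c "
import cv2,numpy as np;cv2.imwrite('redc.png',cv2.resize(np.hstack([cv2.imread('red.png'),cv2.imread('red4.png')]),None,fx=.8,fy=.8))"
```

```text
39 [227 222] [234 230]
-172 4 595.3 152.8
-168 6 594.3 152.0
-164 7 596.1 152.1
-160 6 596.4 151.0
-156 5 595.2 150.2
-152 7 594.6 149.6
-148 4 593.8 149.9
36 [228 221] [234 230]
-172 6 595.3 153.0
-168 6 594.5 152.6
-164 5 595.4 154.0
-160 5 596.4 153.3
-156 6 595.2 150.0
-152 5 595.1 149.1
-148 3 593.8 147.4
```

View pics/redc.png

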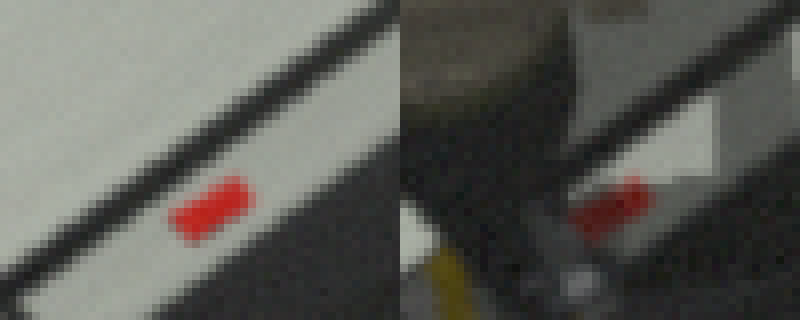

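Call:
servo_tool:
  motion:
    - {"dr": [0, 0, 0.015], "delta_pos": [0.03, 0, 0.005], "hand": 0}
    - {"dr": [0, 0, 0], "delta_pos": [0.02, 0, 0.005], "hand": 0}
    - {"dr": [0, 0, 0], "delta_pos": [0, 0, 0], "hand": 0}

```text
time_s: 24.62
eef_pos: [597.1, -201.9, 165.4]
ee_rot: [-0.003, 0.699, 0.715, 0.0]
force: [-2.1, 2.6, 2.1]
grip_width: 0.108
```

```bash
python3 go.py 597 -206 165.3 1.29
```

```text
t 24.62 pos [ 597.12 -201.93  165.42] tool y yaw 1.36 tilt [ 0.0045 -0.0031] F [-2.12  2.63  2.1 ] Tq [ 0.33  0.22 -0.01] grip 0.108 q6 -0.54
 world d [-0.12 -4.07 -0.12] tool units now [-0.081 -0.004  0.002] after turn [-0.081 -0.004  0.002] dr [-0.018 -0.026  0.007]
```

Call:
servo_tool:
  motion:
    - {"dr": [0, -0.02, 0], "delta_pos": [0.02, 0, 0], "hand": 0}
    - {"dr": [0, 0, 0], "delta_pos": [0.02, 0, 0], "hand": 0}

```text
time_s: 24.88
eef_pos: [597.1, -201.7, 165.3]
ee_rot: [-0.0, 0.699, 0.715, -0.002]
force: [-0.4, -5.0, -0.7]
grip_width: 0.107
```

```bash
python3 go.py 597 -202 165.3 1.29
```

```text
t 24.88 pos [ 597.09 -201.66  165.28] tool y yaw 1.31 tilt [-0.0023 -0.0026] F [-0.43 -4.99 -0.74] Tq [-0.45 -0.02  0.01] grip 0.107 q6 -0.53
 world d [-0.09 -0.34  0.02] tool units now [-0.007 -0.002 -0.   ] after turn [-0.007 -0.002 -0.   ] dr [-0.015  0.013  0.002]
```

Call:
servo_tool:
  motion:
    - {"dr": [-0.015, 0.013, 0], "delta_pos": [-0.01, 0, 0.006], "hand": 0}
    - {"dr": [0, 0, 0], "delta_pos": [0, 0, 0], "hand": 0}

```text
time_s: 25.12
eef_pos: [597.0, -201.8, 165.0]
ee_rot: [-0.0, 0.699, 0.715, 0.0]
force: [0.3, 0.9, 0.8]
grip_width: 0.112
```

```bash
python3 go.py 597 -202 165 1.29
```

```text
t 25.12 pos [ 597.05 -201.84  164.96] tool y yaw 1.31 tilt [0.0011 0.0001] F [0.32 0.91 0.84] Tq [ 0.12  0.07 -0.01] grip 0.112 q6 -0.54
 world d [-0.05 -0.16  0.04] tool units now [-0.003 -0.001 -0.001] after turn [-0.003 -0.001 -0.001] dr [ 0.    -0.006  0.002]
```

Forces are near zero and the hanger is seated on the catch. Releasing now.

Call:
servo_tool:
  motion:
    - {"dr": [0, 0, 0], "delta_pos": [0, 0, 0], "hand": 0.3}
    - {"dr": [0, 0, 0], "delta_pos": [0, 0, 0], "hand": 0.5}
    - {"dr": [0, 0, 0], "delta_pos": [0, 0, 0], "hand": 0.7}
    - {"dr": [0, 0, 0], "delta_pos": [0, 0, 0], "hand": 0.7}

```text
time_s: 25.62
eef_pos: [597.1, -202.1, 164.6]
ee_rot: [-0.0, 0.699, 0.715, 0.0]
force: [0.2, -0.0, -0.1]
grip_width: 0.703
```

```bash
python3 go.py 597 -202 265 1.29
```

```text
t 25.62 pos [ 597.09 -202.08  164.57] tool y yaw 1.31 tilt [ 0.0007 -0.    ] F [ 0.21 -0.03 -0.08] Tq [-0.06 -0.03 -0.02] grip 0.703 q6 -0.54
 world d [-9.0000e-02  8.0000e-02  1.0043e+02] tool units now [ 3.000e-03 -2.000e-03 -2.009e+00] after turn [ 2.000e-03 -2.000e-03 -2.009e+00] dr [-0.    -0.004  0.002]
```

Call:
servo_tool:
  motion:
    - {"dr": [0, 0, 0], "delta_pos": [0, 0, -0.1], "hand": 0.7}
    - {"dr": [0, 0, 0], "delta_pos": [0, 0, -0.2], "hand": 0.7}
    - {"dr": [0, 0, 0], "delta_pos": [0, 0, -0.2], "hand": 0.7}
    - {"dr": [0, 0, 0], "delta_pos": [0, 0, -0.2], "hand": 0.7}
    - {"dr": [0, 0, 0], "delta_pos": [0, 0, -0.3], "hand": 0.7}
    - {"dr": [0, 0, 0], "delta_pos": [0, 0, -0.4], "hand": 0.7}
    - {"dr": [0, 0, 0], "delta_pos": [0, 0, -0.5], "hand": 0.7}
    - {"dr": [0, 0, 0], "delta_pos": [0, 0, -0.6], "hand": 0.7}
    - {"dr": [0, 0, 0], "delta_pos": [0, -0.6, -0.5], "hand": 0.7}
    - {"dr": [0, 0, 0], "delta_pos": [0, -0.7, 0], "hand": 0.7}
    - {"dr": [0, 0, 0], "delta_pos": [0, -0.7, 0], "hand": 0.7}
    - {"dr": [0, 0, 0], "delta_pos": [0, -0.7, 0], "hand": 0.7}
    - {"dr": [0, 0, 0], "delta_pos": [0, -0.7, 0], "hand": 0.7}
    - {"dr": [0, 0, 0], "delta_pos": [0, -0.4, 0], "hand": 0.7}
    - {"dr": [0, 0, 0], "delta_pos": [0, 0, 0], "hand": 0.7}

```text
time_s: 27.5
eef_pos: [401.3, -206.3, 330.6]
ee_rot: [0.005, 0.699, 0.715, 0.001]
force: [-0.8, -0.0, -0.2]
grip_width: 0.699
```

Run:
```python
from rig import capture
from h import *
for n in ["scene","top"]:
    p,d=capture(n);np.save(f"{n}5_p.npy",p);np.save(f"{n}5_d.npy",d)
    cv2.imwrite(f"pics/{n}5full.png",p[:,:,::-1])
    c=p[180:300,170:310] if n=="scene" else p[140:215,240:380]
    cv2.imwrite(f"pics/{n}5.png",cv2.resize(c[:,:,::-1],None,fx=5,fy=5,interpolation=cv2.INTER_CUBIC))
    C=cloud(n,d);hsv=cv2.cvtColor(p,cv2.COLOR_RGB2HSV)
    y=(hsv[...,1]>110)&(abs(hsv[...,0].astype(int)-25)<8)&(d>0)&(abs(C[...,0]-597)<14)&(abs(C[...,1]+202)<40)&(C[...,2]>188)
    print(n,"fin",y.sum(),C[y].mean(0),C[y].min(0),C[y].max(0))
    r=(hsv[...,1]>110)&((hsv[...,0]<9)|(hsv[...,0]>170))&(d>0)&(abs(C[...,0]-596)<14)&(abs(C[...,1]+158)<25)
    X=C[r]
    for a in range(-180,-135,6):
        k=(X[:,1]>=a)&(X[:,1]<a+6)
        if k.sum():print(a,k.sum(),X[k,2].mean().round(1))
```

```text
scene fin 77 [ 599.65846016 -202.01997707  197.35546718] [ 592.65646337 -220.77239917  188.3515261 ] [ 604.60633031 -181.63494732  204.10821721]
-174 3 152.8
-168 8 152.5
-162 10 150.6
-156 10 151.4
-150 6 148.9
-144 1 146.3
top fin 72 [ 597.68636978 -200.74385369  198.92731759] [ 592.94485341 -220.093616    188.75402175] [ 603.81523048 -180.04800107  206.24036931]
-174 4 154.6
-168 9 155.3
-162 13 154.8
-156 10 153.4
-150 10 151.8
```

View pics/scene5.png

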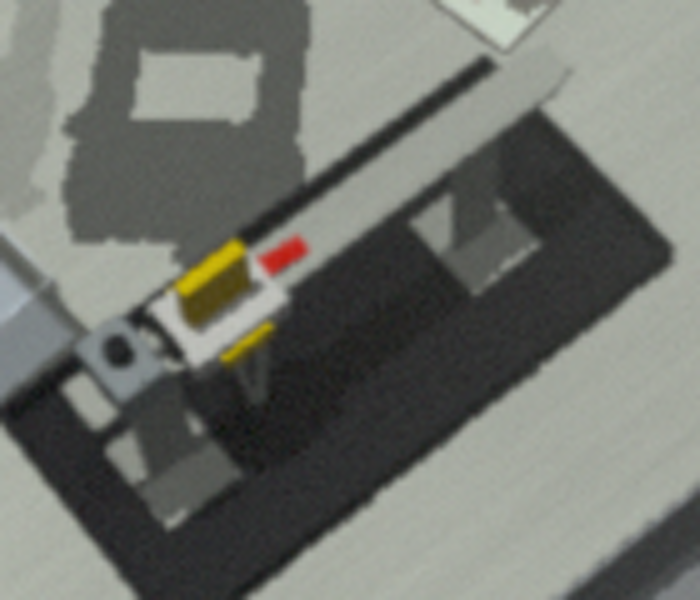

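View pics/scene5full.png

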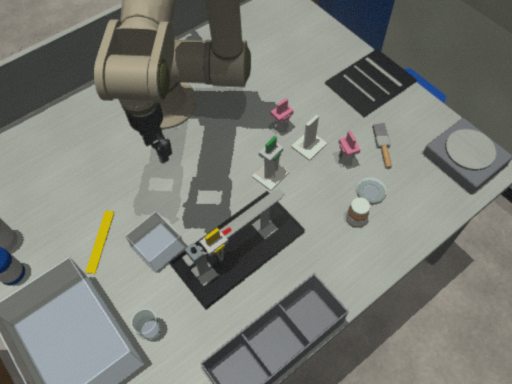

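The hanger sits on the rail against the buffer, at scene-crop (215, 300). The red catch is fully visible and up behind it at (283, 255). The other objects look unmoved, and the arm is clear. Handing in.

```bash
python3 -c "
from rig import ticket
print(ticket.finish_job())"
```

```text
the job is handed in; nothing more can be done
None
```

The yellow hanger is on the drain rail, past the red catch and held against the buffer. I let go of it and handed the job in at about 27.6 s; no verdict was reported.

- **Route:** I took the hanger by its fin and lifted it about 110 mm. I threaded it on at the open end with almost no side force and slid it along the rail. I felt the catch at about 6 N and pushed the buffer back to about 10 N, the highest contact force I read. These readings were taken between moves, so short peaks could have been missed.
- **Catch check:** Pulling back about 4 mm, I met a firm stop at 5 N, so the catch was holding behind the hanger. I eased off to under 1 N before opening the fingers.
- **Last pictures:** The fin is centred near world (598, -201), in line with the rail. The catch is fully visible behind the hanger at the same height as at the start, and the arm is clear. By eye, nothing else on the bench moved; I did not measure the other objects.
- **Disagreements:** The two cameras differed by 1 to 3 mm in heights. A fast downward move drifted about 10 mm before the grasp, and I corrected it. The catch lifted the hanger by 1.5 to 2 mm as it climbed over, close to the 3 mm of play upwards, and I corrected that too.

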